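# Pen two well plates in on the platform shaker

## Robot

A 6-joint arm with a two-finger parallel gripper is mounted at the origin on the work surface. World frame = base frame: x ahead of the robot, y to its left, z up, the work surface at z = 0. Lengths are in m, angles in rad, forces in N, time in s.
With the tool pointing down it reaches from about 0.35 to 0.975 m from the base axis. Payload 4.9 kg.
Tool frame: the origin (TCP) lies at the very end of the fingers, on their centre line; the grasp point (between the pads) lies 19 mm behind it (ctrl.grip_point_offset is the distance from the TCP to the grasp point, in m); z points along the fingers, y is the line along which they close (so a half turn about z gives the same grasp; the last joint's range is limited). The gripper opens to 85 mm and grips with 20 to 120 N. Pads are 22 mm wide; open, the fingers measure 114 mm over their backs; the gripper's body (76 mm by 85 mm) begins 54 mm behind the grasp point. The pads swing forward as they close: fully open they stand 13 mm farther back than shut.
Start: joints at [1.221, 0.053, 1.613, -0, 1.476, -0.119], TCP at [0.143, 0.608, 0.231] pointing down, gripper open.
Joint ranges: [-3.01, 3.01], [-1.01, 2.22], [0.06, 2.58], [-1.02, 4.17], [0.09, 2.62], [-3.14, 3.14]. Speed limits (rad/s): [2.57, 2.57, 3.14, 3.14, 3.14, 3.14].

## Interface

Orientations are given as a rotation vector (axis times angle).
In Python, from station import ctrl gives the robot as it stands.
- The arm moves only by the tool send_rows, never from a script. Its argument "rows" is a list of rows, each a list of 3 entries, a list of its own where there are three numbers: the finger opening in cm, from 0 to 8.54, then the shift along the tool's x, y, z in cm, then the turn about the tool's z in degrees. A call has 1 to 10 rows; each row shifts and turns the commanded pose from where the row before left it, along the tool's axes as they then stand; what a row does not reach is not made up. A row lasts 1/8 s, in which the tool goes at most 62.5 mm and 10.7 degrees, less where a joint would pass 70% of its speed; a pose out of reach is approached as far as the arm can. A call with a gripper value outside its range is refused whole. The fingers move at their own pace and stop on an object; "newtons" is the grip in N (left out, the last holds). Time passes only in rows, so rows that do not move let the fingers close. It gives the time, the measured TCP pose, the force, the opening and the grip force at its end, in the units of the state.
- ctrl.get_obs(): the state, without advancing time (a new reading comes with each control period).
- ctrl.get_image(name): name is "scene" or "top"; returns a dict with "frame" (420x560x3 uint8, red, green, blue), "range_z" (420x560 float32, m along the optical axis (not along the pixel's ray), 0 where there is no reading), "fx", "fy", "cx", "cy" (pixels), "k1" (the pictures are not rectified: a ray, as slopes to the right and down, at radius r is drawn at 1 + k1 r^2 times it, then the intrinsics apply), "cam_to_world" (4x4, takes a point from camera to world coordinates). Camera axes: x right, y down, z forward; pixel columns grow to the right and rows downward; lengths in m; the calibration is good to about 2 mm. A picture is of the moment at which its call begins.
- ctrl.finish_job(): hands the job in; it is judged then, once.
The state is a dict: "t": time; "q": joint angles; "dq": joint speeds; "effort": joint torques, N m; "tool_pos": TCP position; "tool_rot": TCP orientation; "contact_force": force on the tool from outside, world axes, zero at the start; "wrist_torque": the same for the moment, N m; "opening": finger opening in m; "grip_force": force on a finger pad.
Only numpy, scipy, OpenCV 4.12 (cv2) and the standard library are available. Lean on these libraries where they do the work, as an engineer would, in place of code of your own. Each camera call takes 0.05 s, during which the arm holds its last target. There are 200 camera calls.

## Task

The two well plates on the platform shaker have to be made fast before it is started. Without lifting them, push each plate outwards along the mat until its long side is flush against the side rail next to it, and push the sliding clamping bar away from you until both plates are held snug and square between it and the fixed bar at the back. Leave everything else on the bench as it stands.

Things in the scene. Friction and masses are not known exactly. Their poses are not given: they have to be found in the camera images.
- shaker: Platform shaker, fixed: white housing, grey console towards the robot, on top a 280 (x) x 352 (y) mm tray with a dark mat. Origin under its middle at bench height; x points from the console to the fixed back bar, z up. In this frame the mat is at z = 100 mm; side rails run along x on both edges of the tray, inner faces at y = +160 and -160 mm, tops 22 mm above the mat.
- back_bar (a point): Middle of the fixed back bar, on its axis: a roller 16 mm in diameter along the shaker's y, axis at x = +122 mm in the shaker's frame and 13 mm above the mat; its front face is at x = +114 mm.
- home_left (a point): Point on the mat where the centre of the left plate's underside lies when that plate is home, flush with the left rail and the back bar: x = +50, y = +117, z = 100 mm in the shaker's frame.
- home_right (a point): The same for the right plate: x = +50, y = -117, z = 100 mm in the shaker's frame.
- deep_plate: White 24-well deep-well plate, 127.8 (own x) x 85.5 (own y) x 44 mm high, about 0.22 kg, loose on the mat, its x within 0.11 rad of the shaker's. Origin at the centre of its underside. It may be on the left or the right half. At the start each plate is 5 mm or more from its rail, 15 mm or more from the back bar, and there are over 60 mm free between the plates.
- culture_plate: White 24-well culture plate, 127.8 (own x) x 85.5 (own y) x 20 mm high, about 0.12 kg, loose on the other half of the mat; origin at the centre of its underside.
- clamp_bar (a joint): Travel of the sliding clamping bar along the shaker's x, in m: 0 at the front, growing towards the back bar. It slides with about 4 N of friction, does not rack wherever along it one pushes, pushes the plates before it and stays where it is left. At the start it stands in front of the plates at 0 to 0.015; with both plates home it touches them at 0.088.
- bar_mid (a point): Middle of the clamping bar, on its axis: a roller 16 mm in diameter along the shaker's y from rail to rail, axis 13 mm above the mat, at x = -110 mm + travel in the shaker's frame. Its end blocks ride on the rails and carry black thumb knobs, tops 55 mm above the mat.
- reagent_bottle: Bystander: amber bottle with black cap, 56 mm across, 125 mm high, on the bench close to the right side of the shaker. Origin at its foot.
- beaker: Bystander: glass beaker, 68 mm across, 90 mm high, on the bench close to the left side of the shaker. Origin at its foot.
- tip_box: Bystander: pipette-tip box, 85 x 122 x 67 mm. Origin under its centre.
- tube_rack: Bystander: white tube rack with blue-capped tubes, 70 x 160 mm, 113 mm high. Origin under its centre.
- pipette: Bystander: pipette lying on the bench, 233 mm long, 26 mm thick. Origin at bench height near its middle.
- wash_bottle: Bystander: white wash bottle with a bent spout, 68 mm across, 200 mm high. Origin at its foot.
- dish_a: Bystander: closed petri dish, 90 mm across, 15 mm high, in the steel tray at the left.
- dish_b: Bystander: the other petri dish in the steel tray.

How it is judged:
By the outcome, as a careful person would: the job done as asked, in the order asked, and still so for the second after the job is handed in, with the robot touching nothing.
It also fails if it takes over 58 s, if anything falls off the work surface, if the arm or the gripper's body presses on something with over 40 N, if the wrist force passes 120 N, or if a joint passes its speed limit or range.

## Working session

There is one attempt and no reset: what is moved stays moved. The work goes in short steps, Python scripts to look and compute and a tool call to move; the robot and the scene stay as the last step left them, time stands still between calls to the robot, and variables do not carry over. Pictures are saved under pics/ and viewed, at most 10 in all, crops included, and the job is handed in when it is done.

Besides the shell and the picture viewer there is one more tool, called after "Request:" as a command line: name --argument value ..., lists and objects as JSON in quotes. send_rows: Moves the arm, as the interface text tells. Its arguments: {"type":"object","properties":{"rows":{"type":"array","items":{"type":"array"}},"newtons":{"type":"number"}},"required":["rows"]}

```bash
ls; mkdir -p pics; cat > h.py <<'E'
import numpy as np, cv2
from station import ctrl
from scipy.spatial.transform import Rotation as R
def grab(n,name):
    im=ctrl.get_image(n); cv2.imwrite(f'pics/{name}.png',cv2.cvtColor(im['frame'],cv2.COLOR_RGB2BGR)); return im
def cloud(im):
    h,w=im['range_z'].shape
    u,v=np.meshgrid(np.arange(w),np.arange(h))
    d=np.stack([(u-im['cx'])/im['fx'],(v-im['cy'])/im['fy']],-1); s=d.copy()
    for _ in range(8): s=d/(1+im['k1']*(s**2).sum(-1,keepdims=True))
    z=im['range_z'][...,None]
    p=np.concatenate([s*z,z],-1)
    T=np.array(im['cam_to_world']); P=p@T[:3,:3].T+T[:3,3]; P[im['range_z']==0]=np.nan
    return P
E
python3 - <<'E'
from h import *
for n in ('scene','top'):
    im=grab(n,n+'0'); np.savez(f'{n}0.npz',P=cloud(im),F=im['frame']); print(n,im['fx'],im['k1'],np.round(im['cam_to_world'],3).tolist())
o=ctrl.get_obs(); print(o)
E
```

```text
pics
scene 424.77871059283973 0.04041631111034011 [[0.619, 0.408, -0.671, 1.444], [0.785, -0.34, 0.518, -0.671], [-0.017, -0.848, -0.531, 0.832], [0.0, 0.0, 0.0, 1.0]]
top 460.910110629039 -0.050486543986080726 [[-0.001, -0.989, 0.15, 0.29], [-1.0, 0.003, 0.014, 0.035], [-0.014, -0.15, -0.989, 1.605], [0.0, 0.0, 0.0, 1.0]]
{'t': 0.1, 'q': array([ 1.22099566e+00,  5.32697144e-02,  1.61417118e+00, -4.35224832e-06,
        1.47601741e+00, -1.18998612e-01]), 'dq': array([-0.00025055, -0.00153233, -0.00191556,  0.00051057,  0.0034786 ,
        0.0010284 ]), 'effort': array([ 1.09224602e-04, -3.94896019e+01, -3.71364856e+01, -1.19386677e-04,
        3.84691855e-03,  1.62531006e-05]), 'tool_pos': array([0.14277565, 0.60788352, 0.23019041]), 'tool_rot': array([-3.61688660e-01, -3.12026948e+00,  2.85161449e-03]), 'contact_force': array([-0.5092095 ,  0.68129157,  0.40976316]), 'wrist_torque': array([ 0.0082159 , -0.01612101,  0.06084073]), 'grip_force': 0.0, 'opening': 0.08532876858012542}
```

View pics/top0.png

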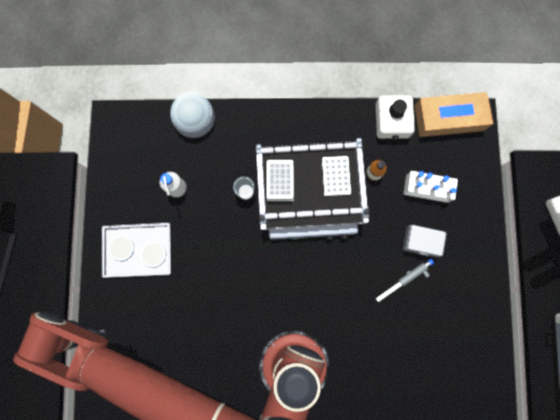

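View pics/scene0.png

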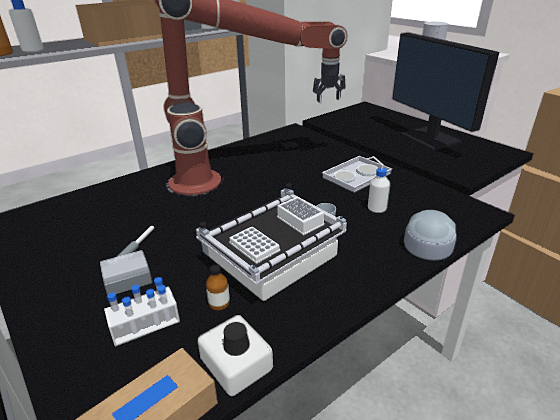

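The top view shows the shaker at about (312,185), slightly rotated. The deep plate is left (280,180), the culture plate right (337,175), the beaker at (244,187) and the bottle at (376,170). The scene view confirms the taller plate is on the beaker side. Next I measure poses from the depth.

```bash
python3 - <<'E'
from h import *
d=np.load('top0.npz'); P=d['P'];F=d['F']
c=P[130:245,235:390].reshape(-1,3)
h,b=np.histogram(c[:,2],bins=np.arange(-.01,.2,.005)); print([(round(x,3),n) for x,n in zip(b,h) if n])
# enlarged height + colour crop
Z=P[125:245,230:395,2]; g=np.uint8(np.clip(Z/0.17,0,1)*255)
A=cv2.resize(cv2.applyColorMap(g,cv2.COLORMAP_JET),None,fx=2.4,fy=2.4,interpolation=0)
B=cv2.resize(cv2.cvtColor(F[125:245,230:395],cv2.COLOR_RGB2BGR),None,fx=4.8,fy=4.8,interpolation=2)
cv2.imwrite('pics/crop.png',B)
# flat-top rects
for nm,s,lo,hi in (('top',0,.137,.150),('top',0,.113,.1265)):
    m=np.uint8((P[...,2]>lo)&(P[...,2]<hi)); m[:125]=0;m[245:]=0;m[:,:235]=0;m[:,390:]=0
    n,l,st,ce=cv2.connectedComponentsWithStats(m)
    for i in range(1,n):
        if st[i,4]>60:
            q=P[l==i]; print(lo,st[i],np.round(np.median(q[:,2]),4),cv2.minAreaRect(np.float32(q[:,:2]*1000)))
E
```

```text
[(np.float64(-0.01), np.int64(1120)), (np.float64(-0.005), np.int64(3487)), (np.float64(0.0), np.int64(2369)), (np.float64(0.005), np.int64(349)), (np.float64(0.01), np.int64(28)), (np.float64(0.015), np.int64(27)), (np.float64(0.02), np.int64(33)), (np.float64(0.025), np.int64(36)), (np.float64(0.03), np.int64(43)), (np.float64(0.035), np.int64(49)), (np.float64(0.04), np.int64(114)), (np.float64(0.045), np.int64(289)), (np.float64(0.05), np.int64(443)), (np.float64(0.055), np.int64(127)), (np.float64(0.06), np.int64(48)), (np.float64(0.065), np.int64(28)), (np.float64(0.07), np.int64(38)), (np.float64(0.075), np.int64(42)), (np.float64(0.08), np.int64(51)), (np.float64(0.085), np.int64(102)), (np.float64(0.09), np.int64(726)), (np.float64(0.095), np.int64(2563)), (np.float64(0.1), np.int64(1616)), (np.float64(0.105), np.int64(231)), (np.float64(0.11), np.int64(358)), (np.float64(0.115), np.int64(1179)), (np.float64(0.12), np.int64(850)), (np.float64(0.125), np.int64(196)), (np.float64(0.13), np.int64(84)), (np.float64(0.135), np.int64(175)), (np.float64(0.14), np.int64(533)), (np.float64(0.145), np.int64(278)), (np.float64(0.15), np.int64(46)), (np.float64(0.155), np.int64(16)), (np.float64(0.16), np.int64(1))]
0.137 [267 161  26  38 931] 0.1433 ((608.7680053710938, 46.47789764404297), (125.16852569580078, 81.39794158935547), 0.15276367962360382)
0.113 [ 259  140  108   82 1097] 0.1189 ((611.2376708984375, -63.83836364746094), (247.68603515625, 337.63372802734375), 4.86737060546875)
0.113 [257 153   7  61 242] 0.1205 ((601.9442138671875, 111.1817398071289), (200.474609375, 14.255878448486328), 3.5628585815429688)
0.113 [323 157  27  38 902] 0.1189 ((626.6200561523438, -139.0345458984375), (126.49210357666016, 82.99935150146484), 2.704162120819092)<stdin>:6: RuntimeWarning: invalid value encountered in cast
```

View pics/crop.png

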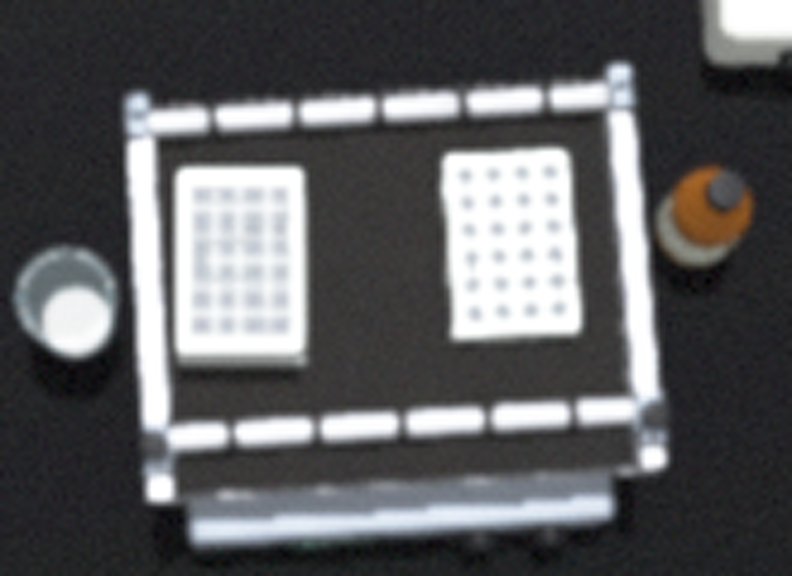

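The crop shows the rails, the back roller (crop y≈110), and the clamp roller (crop y≈425), plus both plates clear of their rails. Line fits with ray casting come next.

```bash
cat >> h.py <<'E'
def cast(im,uv,z):
    d=np.array([[(u-im['cx'])/im['fx'],(v-im['cy'])/im['fy']] for u,v in uv]); s=d.copy()
    for _ in range(8): s=d/(1+im['k1']*(s**2).sum(-1,keepdims=True))
    T=np.array(im['cam_to_world']); r=np.c_[s,np.ones(len(s))]@T[:3,:3].T
    return (T[:3,3]+r*((z-T[2,3])/r[:,2])[:,None])[:,:2]
def line(p): 
    vx,vy,x,y=cv2.fitLine(np.float32(p),cv2.DIST_HUBER,0,.001,.001).ravel(); return np.array([x,y]),np.array([vx,vy])
def mid(g,t=130):   # intensity-weighted centre
    w=np.clip(g.astype(float)-t,0,None); return (w*np.arange(len(g))).sum()/w.sum()
def shaker(im,bar_rows=None):
    g=cv2.cvtColor(im['frame'],cv2.COLOR_RGB2GRAY)
    L=line(cast(im,[(255+mid(g[v,255:266]),v) for v in range(158,205)],.122))
    Rr=line(cast(im,[(356+mid(g[v,356:369]),v) for v in range(152,198)],.122))
    col=[u for u in range(268,352)]
    def roll(c0,c1):
        uv=[]
        for u in col:
            v0=c0+(c1-c0)*(u-268)/84; a=int(round(v0))-4
            k=g[a:a+9,u]
            if k.max()>180: uv.append((u,a+mid(k)))
        return line(cast(im,uv,.120))
    B=roll(149.5,146); 
    out=dict(L=L,R=Rr,B=B,roll=roll); 
    ang=lambda l: np.degrees(np.arctan2(l[1][1],l[1][0]))
    return out,ang
E
python3 - <<'E'
from h import *
im=ctrl.get_image('top')
s,ang=shaker(im)
C=s['roll'](216,211.5)
for k in 'LRB': print(k,s[k][0],ang(s[k]))
print('C',C[0],ang(C))
a=lambda l:(ang(l)+90)%180-90
th=np.radians(np.mean([a(s['L']),a(s['R'])])); print('yaw',np.degrees(th))
ex=np.array([np.cos(th),np.sin(th)]);ey=np.array([-ex[1],ex[0]])
yl,yr=s['L'][0]@ey,s['R'][0]@ey; print('rail sep',yl-yr)
xo=s['B'][0]@ex-.122; O=ex*xo+ey*(yl+yr)/2
print('O',O,'travel',C[0]@ex-xo+.110)
np.savez('fr.npz',O=O,ex=ex,ey=ey)
g=cv2.cvtColor(im['frame'],cv2.COLOR_RGB2GRAY); P=cloud(im)
for nm,x0,x1,z in(('deep',263,300,.144),('cult',318,355,.120)):
    m=np.zeros_like(g); m[155:207,x0:x1]=(g[155:207,x0:x1]>120)
    m=cv2.morphologyEx(m,cv2.MORPH_CLOSE,np.ones((5,5)))
    if nm=='deep': m[~(np.nan_to_num(P[...,2])>.132)]=0
    c=max(cv2.findContours(m,0,1)[0],key=cv2.contourArea).reshape(-1,2)
    q=cast(im,c,z)-O; q=np.c_[q@ex,q@ey]*1000
    print(nm,cv2.minAreaRect(np.float32(q)),cv2.boxPoints(cv2.minAreaRect(np.float32(q))).round(0).tolist())
E
```

```text
L [0.6070353  0.10985628] 3.393498
R [ 0.62883884 -0.22243184] 3.3566856
B [ 0.7207835  -0.01075888] -86.614365
C [ 0.50173146 -0.04943917] -86.61503
yaw 3.3750951
rail sep 0.33299538
O [ 0.60131437 -0.05726811] travel 0.011050746
deep ((13.04733657836914, 103.30586242675781), (81.36821746826172, 122.50452423095703), 86.4550552368164) [[-51.0, 66.0], [72.0, 59.0], [77.0, 140.0], [-46.0, 148.0]]
cult ((21.188934326171875, -84.29141998291016), (90.81714630126953, 133.5038299560547), 89.47232818603516) [[-46.0, -129.0], [88.0, -130.0], [88.0, -39.0], [-45.0, -38.0]]
```

Request:
send_rows --rows '[[4,[-4,-3.5,0],0],[4,[-4,-3.5,0],0],[4,[-4,-3.5,0],0],[4,[-4,-3.5,0],0],[4,[-4,-3.5,0],0],[4,[-4,-3.5,0],0],[4,[-4,-3.5,0],0],[4,[-4,-3.5,0],0],[4,[-4,-3.5,0],0],[4,[-4,-3.5,0],0]]'

```text
t: 1.4
tool_pos: [0.4529, 0.1746, 0.2311]
tool_rot: [0.362, 3.121, 0.0]
contact_force: [0.3, 0.3, 0.0]
opening: 0.0401
grip_force: 0.0
```

Request:
send_rows --rows '[[4,[-4,-3.5,0],0],[4,[-4,-3.5,0],0],[4,[-4,-3.5,0],0],[4,[-4,-3.5,0],0],[4,[-4,-3.5,0],0],[4,[0,0,0],0]]'

```text
t: 2.15
tool_pos: [0.6079, -0.0427, 0.2303]
tool_rot: [-0.368, -3.119, 0.001]
contact_force: [-0.7, -0.2, -0.6]
opening: 0.04
grip_force: 0.0
```

Request:
send_rows --rows '[[4,[0,0,0],10.5],[4,[0,0,0],10.5],[4,[0,0,0],10.5],[4,[0,0,0],10.5],[4,[0,0,0],10.5],[4,[0,0,0],10.5],[4,[0,0,0],10.4],[4,[0,0,0],0]]'

```text
t: 3.15
tool_pos: [0.6064, -0.039, 0.2311]
tool_rot: [-2.151, -2.289, 0.0]
contact_force: [-0.1, -0.7, 0.4]
opening: 0.0397
grip_force: 0.0
```

```bash
cat > st.py <<'E'
from h import *
def st():
    f=np.load('fr.npz'); o=ctrl.get_obs(); p=o['tool_pos'][:2]-f['O']; r=R.from_rotvec(o['tool_rot']).as_matrix()
    cf=np.array(o['contact_force']);ex,ey=f['ex'],f['ey']
    print('t %.2f sh x %.1f y %.1f z %.1f mm'%(o['t'],p@ex*1000,p@ey*1000,o['tool_pos'][2]*1000),'yaw err(tool y vs ex) %.2f deg'%np.degrees(np.arctan2(r[:2,1]@ey,r[:2,1]@ex)),'tilt %.4f'%r[2,2],'F sh %.1f %.1f %.1f'%(cf[:2]@ex,cf[:2]@ey,cf[2]),'open %.1f'%(o['opening']*1000),'q',np.round(o['q'],2))
if __name__=='__main__': st()
E
python3 st.py
```

```text
t 3.15 sh x 6.1 y 17.9 z 231.1 mm yaw err(tool y vs ex) 0.17 deg tilt -1.0000 F sh -0.1 -0.7 0.4 open 39.7 q [-0.19  0.01  1.65  0.    1.48 -0.25]
```

Request:
send_rows --rows '[[4,[-0.8,0.7,2],-0.2],[4,[0,0,2],0],[4,[0,0,2],0],[4,[0,0,2],0],[4,[0,0,2],0],[4,[0,0,1.5],0],[4,[0,0,0.6],0],[4,[0,0,0],0]]'

```text
t: 4.15
tool_pos: [0.6144, -0.0475, 0.1101]
tool_rot: [-2.151, -2.29, 0.0]
contact_force: [-0.0, 0.4, -0.4]
opening: 0.0402
grip_force: 0.0
```

```bash
python3 - <<'E'
from st import *
st(); im=grab('scene','s1'); f=im['frame'][170:300,180:360]; cv2.imwrite('pics/s1c.png',cv2.resize(cv2.cvtColor(f,cv2.COLOR_RGB2BGR),None,fx=4,fy=4,interpolation=2))
E
```

```text
t 4.15 sh x 13.7 y 9.0 z 110.1 mm yaw err(tool y vs ex) 0.20 deg tilt -1.0000 F sh -0.0 0.4 -0.4 open 40.2 q [-0.2   0.13  1.74 -0.    1.27 -0.26]
```

View pics/s1c.png

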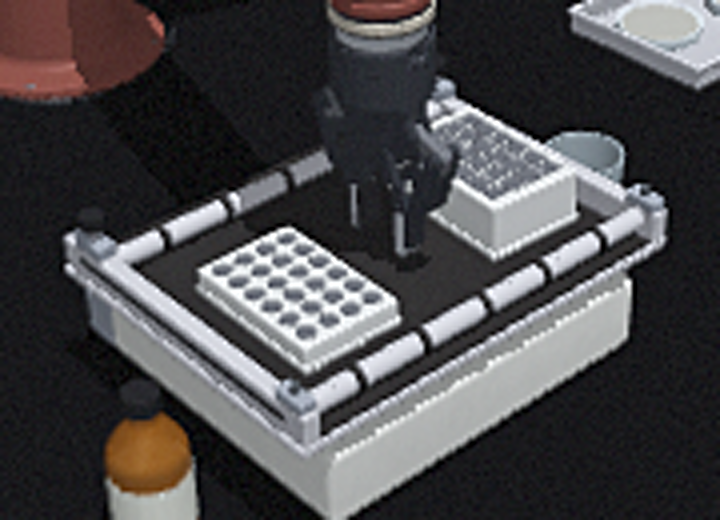

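Fingers hang clear in the gap (crop about (380,220)) with both plates untouched. Now I push the deep plate left.

Request:
send_rows --rows '[[4,[1.2,0,0.2],-0.2],[4,[1.2,0,0],0],[4,[0.8,0,0],0],[4,[0.3,0,0],0],[4,[0.3,0,0],0],[4,[0.3,0,0],0],[4,[0.3,0,0],0],[4,[0.3,0,0],0],[4,[0.3,0,0],0],[4,[0,0,0],0]]'

```text
t: 5.45
tool_pos: [0.6111, 0.0027, 0.1083]
tool_rot: [-2.146, -2.294, -0.0]
contact_force: [0.7, 0.1, -0.2]
opening: 0.04
grip_force: 0.0
```

```bash
python3 st.py
```

```text
t 5.45 sh x 13.3 y 59.3 z 108.3 mm yaw err(tool y vs ex) 0.42 deg tilt -1.0000 F sh 0.7 0.0 -0.2 open 40.0 q [-0.12  0.12  1.75  0.    1.27 -0.18]
```

Request:
send_rows --rows '[[4,[0.15,0,0],0.4],[4,[0.15,0,0],0],[4,[0.1,0,0],0]]'

```text
t: 5.82
tool_pos: [0.6108, 0.0064, 0.1082]
tool_rot: [-2.155, -2.286, 0.0]
contact_force: [-0.1, -0.6, 0.1]
opening: 0.0401
grip_force: 0.4
```

```bash
python3 st.py
```

```text
t 5.83 sh x 13.3 y 63.0 z 108.2 mm yaw err(tool y vs ex) 0.00 deg tilt -1.0000 F sh -0.2 -0.6 0.1 open 40.1 q [-0.11  0.12  1.75 -0.    1.27 -0.17]
```

Request:
send_rows --rows '[[4,[0.15,0,0],0],[4,[0.15,0,0],0],[4,[0,0,0],0]]'

```text
t: 6.2
tool_pos: [0.6109, 0.0071, 0.1086]
tool_rot: [2.153, 2.283, -0.005]
contact_force: [-0.7, -8.6, 1.6]
opening: 0.0399
grip_force: 4.3
```

```bash
python3 - <<'E'
from st import *
st(); im=grab('scene','s2'); f=im['frame'][170:300,180:360]; cv2.imwrite('pics/s2c.png',cv2.resize(cv2.cvtColor(f,cv2.COLOR_RGB2BGR),None,fx=4,fy=4,interpolation=2))
E
```

```text
t 6.20 sh x 13.3 y 63.6 z 108.6 mm yaw err(tool y vs ex) 0.00 deg tilt -1.0000 F sh -1.2 -8.5 1.6 open 39.9 q [-0.11  0.12  1.75 -0.01  1.27 -0.17]
```

View pics/s2c.png

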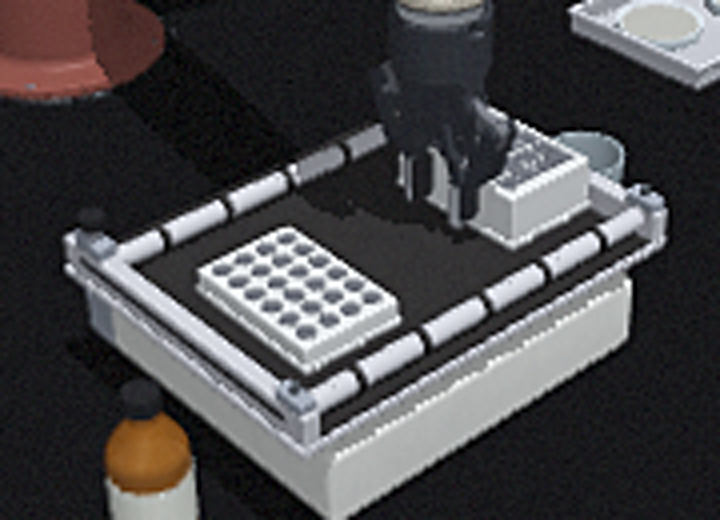

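The deep plate meets firm resistance at y=63.6 (expected 63.5 when flush). Now the culture plate, to the right.

Request:
send_rows --rows '[[4,[-0.6,0,0],0],[4,[-2,0.7,0],0],[4,[-2,0,0],0],[4,[-2,0,0.4],0],[4,[-2,0,0],0],[4,[-0.6,0,0],0],[4,[-0.3,0,0],0],[4,[-0.3,0,0],0],[4,[-0.3,0,0],0],[4,[-0.3,0,0],0]]'

```text
t: 7.5
tool_pos: [0.6239, -0.0937, 0.1043]
tool_rot: [-2.154, -2.287, -0.0]
contact_force: [0.6, 0.0, 0.5]
opening: 0.0401
grip_force: 0.3
```

```bash
python3 st.py
```

```text
t 7.50 sh x 20.4 y -37.7 z 104.3 mm yaw err(tool y vs ex) 0.04 deg tilt -1.0000 F sh 0.6 -0.0 0.5 open 40.1 q [-0.27  0.17  1.7   0.    1.27 -0.33]
```

Request:
send_rows --rows '[[4,[-0.3,0,0],0],[4,[-0.3,0,0],0],[4,[-0.3,0,0],0],[4,[-0.3,0,0],0],[4,[-0.3,0,0],0],[4,[-0.3,0,0],0],[4,[-0.2,0,0],0],[4,[-0.2,0,0],0],[4,[-0.2,0,0],0]]'

```text
t: 8.62
tool_pos: [0.6253, -0.1181, 0.1043]
tool_rot: [2.155, 2.286, 0.0]
contact_force: [-0.4, 1.0, 0.2]
opening: 0.0395
grip_force: 0.4
```

```bash
python3 st.py
```

```text
t 8.62 sh x 20.4 y -62.1 z 104.3 mm yaw err(tool y vs ex) 0.00 deg tilt -1.0000 F sh -0.4 1.0 0.2 open 39.5 q [-0.3   0.18  1.69  0.    1.27 -0.36]
```

Request:
send_rows --rows '[[4,[-0.15,0,0],0],[4,[-0.15,0,0],0],[4,[0,0,0],0]]'

```text
t: 9.0
tool_pos: [0.6253, -0.1193, 0.1043]
tool_rot: [-2.153, -2.284, -0.003]
contact_force: [-1.4, 6.1, 2.2]
opening: 0.0399
grip_force: 3.1
```

```bash
python3 st.py
```

```text
t 9.00 sh x 20.3 y -63.4 z 104.3 mm yaw err(tool y vs ex) 0.02 deg tilt -1.0000 F sh -1.0 6.2 2.2 open 39.9 q [-0.31  0.19  1.69  0.    1.27 -0.37]
```

Request:
send_rows --rows '[[4,[1,0,0],0],[4,[2,0,0],0],[4,[2,0,-0.5],0],[4,[1.5,0,-2],0],[4,[0,0,-2.5],0],[0,[0,-2,-0.5],0],[0,[0,-4,0],0],[0,[0,-4,0],0],[0,[0,-4,0],0],[0,[0,-2.2,0],0]]'

```text
t: 10.25
tool_pos: [0.4589, -0.0652, 0.1608]
tool_rot: [2.153, 2.285, 0.001]
contact_force: [0.1, 0.1, 0.2]
opening: 0.0002
grip_force: 0.0
```

Request:
send_rows --rows '[[0,[0,0,0],0],[0,[0,0,0],0]]'

```text
t: 10.5
tool_pos: [0.461, -0.0655, 0.1606]
tool_rot: [2.153, 2.285, 0.002]
contact_force: [0.5, 0.3, -0.2]
opening: -0.0002
grip_force: 0.0
```

```bash
python3 - <<'E'
from st import *
st(); 
im=grab('top','t3'); s,ang=shaker(im); f=np.load('fr.npz'); cv2.imwrite('pics/t3c.png',cv2.resize(cv2.cvtColor(im['frame'][125:245,230:395],cv2.COLOR_RGB2BGR),None,fx=4.8,fy=4.8,interpolation=2))
E
```

```text
t 10.50 sh x -140.6 y 0.0 z 160.6 mm yaw err(tool y vs ex) 0.02 deg tilt -1.0000 F sh 0.5 0.3 -0.2 open -0.2 q [-0.3  -0.29  2.05  0.    1.38 -0.36]
```

View pics/t3c.png

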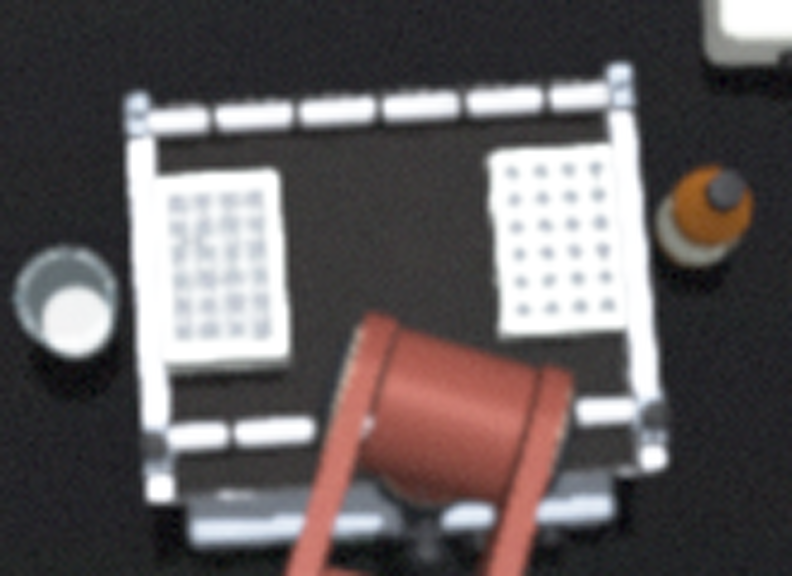

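Both plates lie flush along their rails (crop (225,265) and (555,240)), bar still at the front. Now descend and push the bar.

Request:
send_rows --rows '[[0,[0,0,2],0],[0,[0,0,2],0],[0,[0,0,1.2],0],[0,[0,0.5,0.1],0],[0,[0,0.5,0],0],[0,[0,0.5,0],0],[0,[0,0.4,0],0],[0,[0,0.4,0],0],[0,[0,0,0],0]]'

```text
t: 11.68
tool_pos: [0.483, -0.0643, 0.1063]
tool_rot: [-2.155, -2.286, 0.0]
contact_force: [-0.9, -0.0, 0.1]
opening: 0.0001
grip_force: 0.2
```

```bash
python3 st.py
```

```text
t 11.68 sh x -118.6 y -0.0 z 106.3 mm yaw err(tool y vs ex) 0.01 deg tilt -1.0000 F sh -0.8 0.0 0.1 open 0.1 q [-0.29 -0.17  2.04 -0.    1.27 -0.34]
```

Request:
send_rows --rows '[[0,[0,0.3,0],0],[0,[0,0.3,0],0],[0,[0,0.3,0],0],[0,[0,0.3,0],0],[0,[0,0.3,0],0],[0,[0,0.3,0],0],[0,[0,0.3,0],0],[0,[0,0.3,0],0],[0,[0,0.3,0],0],[0,[0,0.3,0],0]]'

```text
t: 12.92
tool_pos: [0.5129, -0.0625, 0.1061]
tool_rot: [-2.155, -2.286, 0.0]
contact_force: [-4.1, -0.1, -0.2]
opening: 0.0
grip_force: 2.1
```

```bash
python3 st.py
```

```text
t 12.93 sh x -88.6 y 0.0 z 106.1 mm yaw err(tool y vs ex) -0.00 deg tilt -1.0000 F sh -4.1 0.1 -0.2 open 0.0 q [-0.27 -0.09  1.98  0.    1.26 -0.32]
```

Request:
send_rows --rows '[[0,[0,0.3,0],0],[0,[0,0.3,0],0],[0,[0,0.3,0],0],[0,[0,0.3,0],0],[0,[0,0.3,0],0],[0,[0,0.3,0],0],[0,[0,0.3,0],0],[0,[0,0.3,0],0],[0,[0,0.3,0],0],[0,[0,0.3,0],0]]'

```text
t: 14.18
tool_pos: [0.5425, -0.0607, 0.1062]
tool_rot: [-2.154, -2.285, 0.001]
contact_force: [-5.4, -0.7, 1.3]
opening: -0.0001
grip_force: 3.0
```

```bash
python3 st.py
```

```text
t 14.18 sh x -58.9 y 0.1 z 106.2 mm yaw err(tool y vs ex) 0.00 deg tilt -1.0000 F sh -5.4 -0.4 1.3 open -0.1 q [-0.25 -0.02  1.91 -0.    1.26 -0.31]
```

Request:
send_rows --rows '[[0,[0,0.2,0],0],[0,[0,0.2,0],0],[0,[0,0.2,0],0],[0,[0,0.2,0],0],[0,[0,0.2,0],0],[0,[0,0,0],0]]'

```text
t: 14.92
tool_pos: [0.5527, -0.0601, 0.1062]
tool_rot: [-2.155, -2.286, 0.0]
contact_force: [-4.7, -0.7, -0.6]
opening: -0.0001
grip_force: 2.4
```

```bash
python3 st.py
```

```text
t 14.93 sh x -48.6 y 0.0 z 106.2 mm yaw err(tool y vs ex) 0.00 deg tilt -1.0000 F sh -4.7 -0.4 -0.6 open -0.1 q [-0.24  0.    1.88  0.    1.26 -0.3 ]
```

Request:
send_rows --rows '[[0,[0,0.15,0],0],[0,[0,0.15,0],0],[0,[0,0.15,0],0]]'

```text
t: 15.3
tool_pos: [0.5569, -0.0598, 0.1061]
tool_rot: [-2.154, -2.285, 0.001]
contact_force: [-5.2, -0.3, 0.4]
opening: -0.0002
grip_force: 2.9
```

```bash
python3 st.py
```

```text
t 15.30 sh x -44.4 y 0.1 z 106.1 mm yaw err(tool y vs ex) 0.00 deg tilt -1.0000 F sh -5.2 -0.0 0.4 open -0.2 q [-0.24  0.01  1.87 -0.    1.26 -0.3 ]
```

Request:
send_rows --rows '[[0,[0,0.1,0],0],[0,[0,0.1,0],0],[0,[0,0.1,0],0]]'

```text
t: 15.68
tool_pos: [0.5595, -0.0597, 0.1061]
tool_rot: [-2.154, -2.285, 0.002]
contact_force: [-9.5, 0.1, 2.5]
opening: 0.0004
grip_force: 4.4
```

```bash
python3 st.py
```

```text
t 15.68 sh x -41.9 y 0.0 z 106.1 mm yaw err(tool y vs ex) 0.00 deg tilt -1.0000 F sh -9.5 0.6 2.5 open 0.4 q [-0.24  0.02  1.87 -0.    1.26 -0.3 ]
```

Request:
send_rows --rows '[[0,[0,0.1,0],0],[0,[0,0.1,0],0],[0,[0,0,0],0]]'

```text
t: 16.05
tool_pos: [0.5599, -0.0596, 0.1061]
tool_rot: [-2.151, -2.282, 0.008]
contact_force: [-13.5, -0.8, 5.8]
opening: -0.0003
grip_force: 7.1
```

```bash
python3 st.py
```

```text
t 16.05 sh x -41.5 y 0.1 z 106.1 mm yaw err(tool y vs ex) 0.02 deg tilt -1.0000 F sh -13.5 -0.0 5.8 open -0.3 q [-0.24  0.02  1.86 -0.    1.26 -0.3 ]
```

Request:
send_rows --rows '[[0,[0,0.1,0],0],[0,[0,0.1,0],0],[0,[0,0,0],0]]'

```text
t: 16.42
tool_pos: [0.5602, -0.0596, 0.106]
tool_rot: [-2.149, -2.28, 0.013]
contact_force: [-20.0, -1.3, 9.4]
opening: 0.0003
grip_force: 10.5
```

```bash
python3 st.py
```

```text
t 16.43 sh x -41.2 y 0.1 z 106.0 mm yaw err(tool y vs ex) 0.02 deg tilt -0.9999 F sh -20.0 -0.1 9.4 open 0.3 q [-0.24  0.03  1.86 -0.    1.27 -0.3 ]
```

Firm. I back off, rise, move out of view and check.

Request:
send_rows --rows '[[0,[0,-0.6,0],0],[0,[0,-1,0],0],[0,[0,-1,-1],0],[0,[0,-1,-3],0],[0,[0,-2,-4],0],[0,[0,-4,-3],0],[0,[0,-4,-2],0],[0,[0,-3,0],0],[0,[0,-2,0],0],[0,[0,0,0],0]]'

```text
t: 17.68
tool_pos: [0.3783, -0.0706, 0.2374]
tool_rot: [2.154, 2.282, 0.003]
contact_force: [0.9, -0.5, -0.2]
opening: -0.0002
grip_force: 0.0
```

```bash
python3 - <<'E'
from st import *
st(); im=grab('top','t4'); f=np.load('fr.npz');ex,ey,O=f['ex'],f['ey'],f['O']
a=cv2.resize(cv2.cvtColor(im['frame'][125:245,230:395],cv2.COLOR_RGB2BGR),(600,436),interpolation=2)
s=grab('scene','s4')['frame'][170:300,180:360]; 
cv2.imwrite('pics/t4c.png',a); cv2.imwrite('pics/s4c.png',cv2.resize(cv2.cvtColor(s,cv2.COLOR_RGB2BGR),None,fx=4,fy=4,interpolation=2))
E
```

```text
t 17.68 sh x -223.4 y -0.2 z 237.4 mm yaw err(tool y vs ex) -0.05 deg tilt -1.0000 F sh 0.9 -0.6 -0.2 open -0.2 q [-0.38 -0.59  2.13  0.    1.6  -0.44]
```

View pics/t4c.png

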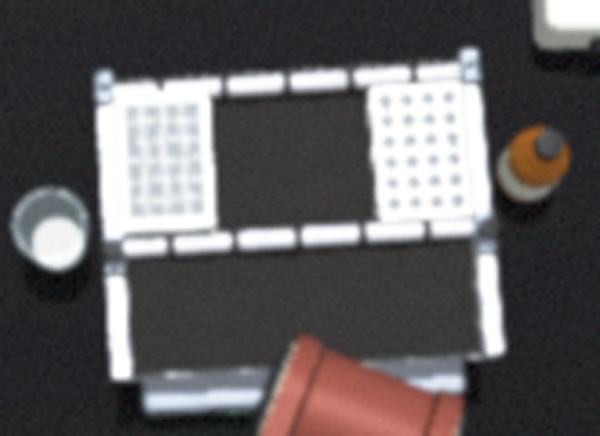

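View pics/s4c.png

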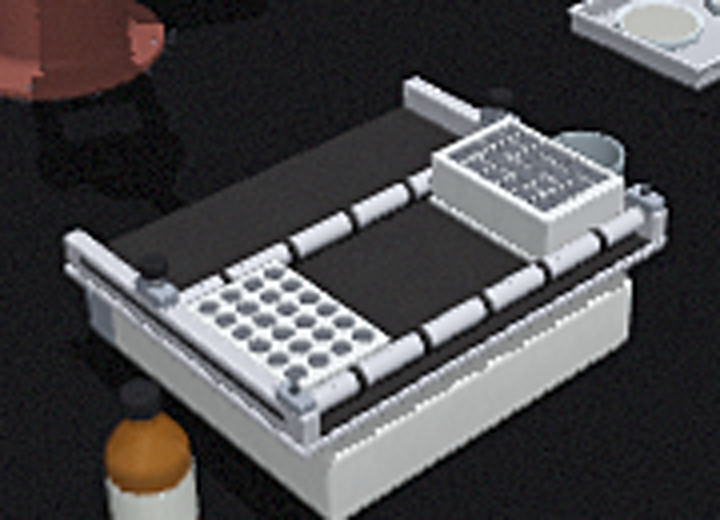

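Both pictures show the plates between the bars and against the rails: deep plate at top-crop (160,160), culture plate at (425,150), bar at y≈237. A quick numeric check for residual gaps or rotation follows.

```bash
python3 - <<'E'
from st import *
im=ctrl.get_image('top'); f=np.load('fr.npz');ex,ey,O=f['ex'],f['ey'],f['O']
s,_=shaker(im); g=cv2.cvtColor(im['frame'],cv2.COLOR_RGB2GRAY).astype(float)
col=range(295,330); C=line(cast(im,[(u,int(round(191.7-(u-280)*.06))-4+mid(g[int(round(191.7-(u-280)*.06))-4:][:9,u])) for u in col],.120))
print('travel',(C[0]-O)@ex+.110)
for nm,z,c0,c1,sg in(('deep',.144,282,297,-1),('cult',.120,325,340,1)):
    uv=[]
    for v in range(157,184):
        d=sg*np.diff(g[v,c0:c1]); k=d.argmax(); w=np.clip(d[max(k-1,0):k+2],0,None); uv.append((c0+.5+max(k-1,0)+(w*np.arange(len(w))).sum()/w.sum(),v))
    q=cast(im,uv,z)-O; q=np.c_[q@ex,q@ey]; l=line(q); print(nm,'inner edge y',np.median(q[:,1]),'slope',l[1][1]/l[1][0])
E
```

```text
travel 0.08798905
deep inner edge y 0.07211062579929314 slope -0.012003426
cult inner edge y -0.07255125049576834 slope 0.00248346h.py:23: RuntimeWarning: invalid value encountered in scalar divide
  w=np.clip(g.astype(float)-t,0,None); return (w*np.arange(len(g))).sum()/w.sum()
```

```bash
python3 - <<'E'
from st import *
im=ctrl.get_image('top'); f=np.load('fr.npz');ex,ey,O=f['ex'],f['ey'],f['O']
for pic,dv in(('t3',8),('t4',0)):
  g=cv2.cvtColor(cv2.imread(f'pics/{pic}.png'),cv2.COLOR_BGR2GRAY).astype(float); g=cv2.GaussianBlur(g,(3,3),0)
  for nm,z,c0,c1,sg in(('deep',.144,281,297,-1),('deep skirt',.102,283,297,-1),('cult',.120,325,340,1)):
    uv=[]
    for v in range(158+dv,182+dv):
        r=sg*(g[v,c0:c1]-120); k=[i for i in range(len(r)-1) if r[i]<0<=r[i+1]] if sg>0 else [i for i in range(len(r)-1) if r[i]<0<=r[i+1]]
        if k: i=k[0]; uv.append((c0+i-r[i]/(r[i+1]-r[i]),v))
    q=cast(im,uv,z)-O; q=np.c_[q@ex,q@ey]; l=line(q); print(pic,nm,len(q),'y %.4f'%np.median(q[:,1]),'slope %.4f'%(l[1][1]/l[1][0]))
E
```

```text
t3 deep 24 y 0.0710 slope 0.0015
t3 deep skirt 24 y 0.0699 slope 0.0015
t3 cult 24 y -0.0703 slope 0.0224
t4 deep 24 y 0.0703 slope -0.0077
t4 deep skirt 24 y 0.0692 slope -0.0077
t4 cult 24 y -0.0702 slope 0.0018
```

The deep plate reads about 0.5 mm / 0.4° off, which is near the noise. As there is time, I'll press each plate again gently and then the bar, in the same order.

Request:
send_rows --rows '[[4,[0,4,0],0],[4,[0,4.5,0],0],[4,[0,4.5,0],0],[4,[0,4.5,0],0],[4,[0,4.5,0],0],[4,[0,4.2,0],0],[4,[0,1,2],0],[4,[0,0,3],0],[4,[0,0,3],0],[4,[0,0,0],0]]'

```text
t: 19.12
tool_pos: [0.6471, -0.0537, 0.1512]
tool_rot: [-2.15, -2.281, 0.007]
contact_force: [-0.6, 0.7, -0.2]
opening: 0.04
grip_force: 0.0
```

```bash
python3 st.py
```

```text
t 19.12 sh x 45.9 y 0.8 z 151.2 mm yaw err(tool y vs ex) 0.01 deg tilt -1.0000 F sh -0.6 0.7 -0.2 open 40.0 q [-0.2   0.17  1.62 -0.    1.36 -0.26]
```

Request:
send_rows --rows '[[4,[0,0.4,2],0],[4,[0,0,2],0],[4,[0,0,0.6],0],[4,[2,0,0],0],[4,[2,0,0],0],[4,[1.5,0,0],0],[4,[0.4,0,0],0],[4,[0.3,0,0],0],[4,[0.1,0,0],0],[4,[0,0,0],0]]'

```text
t: 20.38
tool_pos: [0.6504, 0.0083, 0.1104]
tool_rot: [2.156, 2.285, 0.0]
contact_force: [0.8, 0.5, 0.5]
opening: 0.0403
grip_force: 0.0
```

```bash
python3 st.py
```

```text
t 20.38 sh x 52.9 y 62.6 z 110.4 mm yaw err(tool y vs ex) -0.03 deg tilt -1.0000 F sh 0.9 0.4 0.5 open 40.3 q [-0.1   0.21  1.65 -0.    1.28 -0.16]
```

Request:
send_rows --rows '[[4,[0.1,0,0],0],[4,[0.1,0,0],0],[4,[0.1,0,0],0],[4,[0,0,0],0]]'

```text
t: 20.88
tool_pos: [0.6509, 0.0095, 0.1107]
tool_rot: [2.152, 2.283, -0.003]
contact_force: [1.8, -8.6, -1.3]
opening: 0.04
grip_force: 3.9
```

```bash
python3 st.py
```

```text
t 20.88 sh x 53.5 y 63.7 z 110.7 mm yaw err(tool y vs ex) -0.01 deg tilt -1.0000 F sh 1.3 -8.7 -1.3 open 40.0 q [-0.1   0.21  1.65 -0.    1.28 -0.16]
```

Same contact position as before (63.6), so the deep plate is flush. Now the culture plate.

Request:
send_rows --rows '[[4,[-1,0,0],0],[4,[-2,0,0.6],0],[4,[-2,0,0],0],[4,[-2,0,0],0],[4,[-2,0,0],0],[4,[-2,0,0],0],[4,[-1.4,0,0],0],[4,[-0.4,0,0],0],[4,[0,0,0],0]]'

```text
t: 22.0
tool_pos: [0.6577, -0.1161, 0.1043]
tool_rot: [-2.155, -2.286, -0.0]
contact_force: [0.0, 0.6, -0.1]
opening: 0.04
grip_force: 0.0
```

```bash
python3 st.py
```

```text
t 22.00 sh x 52.9 y -62.0 z 104.3 mm yaw err(tool y vs ex) -0.01 deg tilt -1.0000 F sh 0.1 0.6 -0.1 open 40.0 q [-0.29  0.25  1.61  0.    1.28 -0.34]
```

Request:
send_rows --rows '[[4,[-0.1,0,0],0],[4,[-0.1,0,0],0],[4,[-0.1,0,0],0],[4,[0,0,0],0]]'

```text
t: 22.5
tool_pos: [0.6578, -0.1174, 0.1043]
tool_rot: [-2.153, -2.285, -0.003]
contact_force: [0.5, 5.4, 0.7]
opening: 0.0401
grip_force: 2.5
```

```bash
python3 st.py
```

```text
t 22.50 sh x 52.9 y -63.4 z 104.3 mm yaw err(tool y vs ex) 0.04 deg tilt -1.0000 F sh 0.8 5.4 0.7 open 40.1 q [-0.29  0.26  1.61  0.    1.28 -0.35]
```

Request:
send_rows --rows '[[4,[1,0,0],0],[4,[2,0,0],0],[4,[2,0,-1],0],[4,[1.4,0,-2.5],0],[0,[0,0,-2],0],[0,[0,-3,0],0],[0,[0,-4,0],0],[0,[0,-4,0],0],[0,[0,-1.5,0],0],[0,[0,0,0],0]]'

```text
t: 23.75
tool_pos: [0.5295, -0.0627, 0.1601]
tool_rot: [2.154, 2.284, 0.001]
contact_force: [0.7, -0.6, 0.5]
opening: 0.0
grip_force: 0.0
```

```bash
python3 st.py
```

```text
t 23.75 sh x -72.0 y -1.2 z 160.1 mm yaw err(tool y vs ex) -0.03 deg tilt -1.0000 F sh 0.7 -0.7 0.5 open 0.0 q [-0.26 -0.11  1.9  -0.    1.36 -0.32]
```

Request:
send_rows --rows '[[0,[0,0,2],0],[0,[0,0,2],0],[0,[0,0,1.3],0],[0,[0,1,0],0],[0,[0,1,0],0],[0,[0,0.6,0],0],[0,[0,0.3,0],0],[0,[0,0.2,0],0],[0,[0,0.2,0],0],[0,[0,0,0],0]]'

```text
t: 25.0
tool_pos: [0.5598, -0.0607, 0.1059]
tool_rot: [-2.152, -2.283, 0.007]
contact_force: [-8.3, -0.6, 5.9]
opening: 0.0001
grip_force: 4.7
```

```bash
python3 st.py
```

```text
t 25.00 sh x -41.6 y -1.0 z 105.9 mm yaw err(tool y vs ex) 0.01 deg tilt -1.0000 F sh -8.3 -0.1 5.9 open 0.1 q [-0.24  0.02  1.86 -0.    1.26 -0.3 ]
```

Request:
send_rows --rows '[[0,[0,0.15,0],0],[0,[0,0.15,0],0],[0,[0,0.1,0],0],[0,[0,0,0],0]]'

```text
t: 25.5
tool_pos: [0.5606, -0.0606, 0.1055]
tool_rot: [-2.147, -2.278, 0.017]
contact_force: [-21.2, -2.3, 11.7]
opening: -0.0001
grip_force: 10.8
```

```bash
python3 st.py
```

```text
t 25.50 sh x -40.9 y -0.9 z 105.5 mm yaw err(tool y vs ex) 0.02 deg tilt -0.9999 F sh -21.3 -1.0 11.7 open -0.1 q [-0.24  0.03  1.85 -0.    1.27 -0.3 ]
```

Request:
send_rows --rows '[[0,[0,-0.8,0],0],[0,[0,-1,0],0],[0,[0,-1,-1],0],[0,[0,-1,-3],0],[0,[0,-2,-4],0],[0,[0,-4,-3],0],[0,[0,-4,-2],0],[0,[0,-3,0],0],[0,[0,-2,0],0],[0,[0,0,0],0]]'

```text
t: 26.75
tool_pos: [0.3782, -0.0715, 0.2372]
tool_rot: [2.154, 2.283, 0.002]
contact_force: [0.1, -0.8, 0.6]
opening: 0.0001
grip_force: 0.0
```

```bash
python3 - <<'E'
from st import *
st(); im=grab('top','t5'); s=grab('scene','s5')
a=cv2.cvtColor(im['frame'][135:235,240:385],cv2.COLOR_RGB2BGR)
cv2.imwrite('pics/t5c.png',cv2.resize(a,None,fx=5,fy=5,interpolation=2))
E
```

```text
t 26.75 sh x -223.6 y -1.1 z 237.2 mm yaw err(tool y vs ex) -0.05 deg tilt -1.0000 F sh 0.0 -0.8 0.6 open 0.1 q [-0.38 -0.59  2.13  0.    1.6  -0.44]
```

View pics/t5c.png

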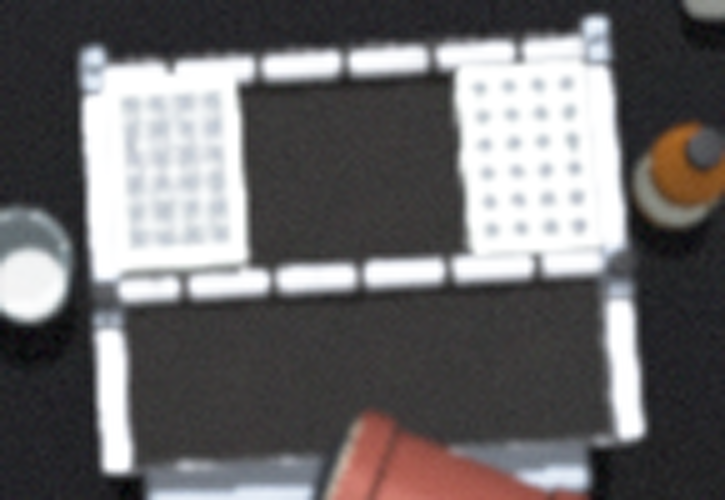

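Both plates sit square against their rails and the back bar (crop (175,165) and (530,150)), with the clamp bar snug at y≈275. The beaker and bottle have not moved and the arm is clear.

```bash
python3 -c "
from station import ctrl; print(ctrl.finish_job())"
```

```text
the job is handed in; nothing more can be done
None
```

The job is handed in: both plates are pushed flush to their side rails and clamped square between the sliding bar (travel about 0.088 m) and the back bar, the arm is clear, and it took about 27 of the 58 s. I saw nothing else on the bench move, and the hand-in returned no verdict.

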